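# Vent the vacuum chamber and take out the soaked test tile

### The job

The square vacuum chamber still holds its vacuum over a glaze test tile: turn the vent tap on its lid a quarter turn anticlockwise, fully open, while the lid is still on, then lift the lid off and stand it right way up on the table, clear of the chamber. Take the tile out and stand it upright on its foot on top of the white plaster block, then put the lid back squarely on the chamber, right way up and seated all round, with the vent left fully open. Leave the other loose things on the table where they are.

Things in the scene. Friction and masses are not known exactly. Their poses are not given: they have to be found in the camera images.
- chamber: Fixed square aluminium vacuum chamber, 182x182 mm (bolt lugs at the foot: 210 mm along y), rim 90 mm high. Inner floor 10 mm above its origin; 168 mm square inside, but an inward rim 8 mm thick at the top leaves an opening 148 mm square. Sides along x and y; a capped hose stub stands out 32 mm from the +x wall. Origin: centre of its underside, on the table.
- chamber_rim (a point): Centre of the chamber's opening at the height of the rim's upper face, where the lid's plate rests; axes those of the chamber.
- lid: Loose clear plastic lid, 0.4-0.65 kg, plate 188x188x12 mm. Origin: centre of the plate's underside (rests on the rim); x, y along its sides, z up. Below it a 140 mm square step (black edge), 8 mm deep, enters the opening with 4 mm play all round (at any quarter turn), and four rubber feet at (+-60, +-60) mm reach 20 mm below the origin: on the table it stands on them, origin at 20 mm.
- lid_handle (a point): Centre of the black bridge handle's bar on the lid, 43 mm above the lid's origin and over its middle; axes those of the lid. The bar is 14 mm wide (x), 14 mm high and 100 mm long (y), on two steel posts at y = +-42 mm; 24 mm of free height below the bar.
- vent_tap (a joint): Vent tap on the lid, vertical axis: 0 shut, 1.571 rad fully open; grows anticlockwise seen from above, light friction (0.06 N m), stays where left; starts at 0 to 0.2. While it is shut the vacuum holds the lid down immovably; the hold is gone at 1.2 rad or more and would return if the tap were shut.
- tap_grip (a point): Middle of the vent tap's steel bar, on its axis, at (-60, -60, +38) mm in the lid's frame, over one corner of the lid. The bar is 44 mm long along this point's x, 12 mm wide (y), 22 mm high (11 mm above and below this point), its underside 15 mm above the lid's top. The point turns with the tap: its x lies along the lid's x when shut, the lid's y when open.
- tile: Loose teal glaze test tile, 28 g, standing inside the chamber on its floor, under the clear lid. L shape: upright plate 6 mm thick (x from -17 to -11 mm), 36 mm wide (y), 58 mm high, on a foot 34x36x6 mm. Origin: centre of the foot's underside; z up. Pinch it by the two edges of the upright plate (along y, 36 mm).
- plaster_block: Fixed white plaster block 100x120x100 mm (x, y, z) with a flat top 100 mm above its origin; origin: centre of its underside.
- spare_tile: Bystander: loose brown test tile of the same shape, standing on the table beside the plaster block, on its +x side.
- stamp: Bystander: loose wooden stamp, 25 mm thick, 62 mm high, standing behind the chamber.
- tape_roll: Bystander: loose roll of masking tape lying flat, 98 mm across, 25 mm high.

How it is judged:
On the way, in this order (a step that is already met when the one before it is completed fails the run):
1. the vent tap is turned open with the lid still seated on the chamber (value of joint vent_tap above 1.2 rad and horizontal distance between lid and chamber_rim below 0.008 m and z of lid in the frame of chamber_rim below 0.004 m and angle between lid's own z axis and vertical below 0.05 rad), for 0.1 s.
2. the lid is off the chamber and stands right way up on the table, let go (horizontal distance between lid and chamber_rim above 0.15 m and height (world z) of lid below 0.03 m and angle between lid's own z axis and vertical below 0.1 rad and contact force between lid and the fingers below 0.1 N), for 0.2 s.
3. the tile stands on the plaster block, let go (x of tile in the frame of plaster_block between -0.045 and 0.045 m and y of tile in the frame of plaster_block between -0.055 and 0.055 m and z of tile in the frame of plaster_block between 0.095 and 0.105 m and angle between tile's own z axis and vertical below 0.12 rad and contact force between tile and the fingers below 0.1 N), for 0.2 s.
At the end, for the whole second after the job is handed in: Lid back on the chamber (centre within 8 mm, seated within 4 mm, level within 0.05 rad), vent tap at 1.2 rad or more; tile standing on the plaster block's top (tilt under 0.12 rad, height within 5 mm, within 45 mm of its centre along the block's x and 55 mm along its y); both at rest (all of step 1 and x of tile in the frame of plaster_block between -0.045 and 0.045 m and y of tile in the frame of plaster_block between -0.055 and 0.055 m and z of tile in the frame of plaster_block between 0.095 and 0.105 m and angle between tile's own z axis and vertical below 0.12 rad and linear speed of each of lid, tile below 0.02 m/s); the robot touches nothing.
It fails at once if a loose bystander (spare tile) is moved more than 30 mm (distance of spare_tile from where it was at the start of the episode above 0.03 m).
It fails at once if a loose bystander (stamp) is moved more than 30 mm (distance of stamp from where it was at the start of the episode above 0.03 m).
It fails at once if a loose bystander (tape roll) is moved more than 30 mm (distance of tape_roll from where it was at the start of the episode above 0.03 m).
It also fails if it takes over 72 s, if anything falls off the work surface, if the arm or the gripper's body presses on something with over 40 N, if the wrist force passes 120 N, or if a joint passes its speed limit or range.

### The arm

A 6-joint arm with a two-finger parallel gripper is mounted at the origin on a cart in front of the work surface, level with it; the furniture and walls round the work are solid. World frame = base frame: x ahead of the robot, y to its left, z up, the work surface at z = 0. Lengths are in m, angles in rad, forces in N, time in s.
With the tool pointing down it reaches from about 0.35 to 0.775 m from the base axis. Payload 7.3 kg.
Tool frame: the origin (TCP) lies at the centre of the arm's flange, where the gripper is bolted on; the fingertips stand 178 mm ahead of it and the grasp point (between the pads) lies 159 mm ahead of it; z points along the fingers, y is the line along which they close (so a half turn about z gives the same grasp; the last joint's range is limited). The gripper opens to 92 mm and grips with 3 to 60 N. Pads are 19 mm wide; open, the fingers measure 130 mm over their backs; the gripper's body (75 mm by 190 mm) begins 47 mm behind the grasp point.
Start: joints at [-1.494, 0.342, 1.524, -0, 1.275, -0.146], TCP at [0.116, -0.512, 0.405] pointing down, gripper open.
Joint ranges: [-2.53, 2.53], [-0.77, 2.02], [0.04, 2.7], [-1, 4.14], [0.28, 2.66], [-3.11, 3.11]. Speed limits (rad/s): [2.57, 2.57, 3.14, 3.14, 3.14, 3.14].

### API

Orientations are given as [roll, pitch, yaw] about the fixed x, y, z axes, in that order (R = Rz(yaw) Ry(pitch) Rx(roll)).
In Python, from cell import robot, camrig, job, readout gives the robot as it stands (robot), with the cameras (camrig), the job (job) and the readings (readout).
- The arm moves only by the shell command python3 drive.py 'ROWS' [OPENING] [FORCE]. ROWS is one flat JSON list of numbers that holds 1 to 8 rows one after another, with no inner brackets; each row has 6 numbers: dx, dy, dz in fractions of the full range, 1 being 0.75 m, then a rotation vector rx, ry, rz in shares of 60 degrees (1.0 is 60 degrees); each row shifts and turns the commanded pose from where the row before left it, along the tool's axes as they then stand; what a row does not reach is not made up. A row lasts 1/12 s, in which the tool goes at most 0.0417 m and 0.125 rad, less where a joint would pass 70% of its speed; a pose out of reach is approached as far as the arm can. OPENING is the finger opening in m, set as the command begins (- or left out keeps the last). The fingers move at their own pace and stop on an object; FORCE is the grip in N (left out, the last holds). Time passes only in rows, so rows that do not move let the fingers close. It prints the time, the measured TCP pose, the force, the opening and the grip force at its end. Input that does not fit is refused with a message, and nothing moves.
- readout.observe(): the state, without advancing time (a new reading comes with each control period).
- camrig.read_camera(name): name is "scene" or "side" or "wrist"; returns a dict with "image" (400x640x3 uint8, red, green, blue), "fx", "fy", "cx", "cy" (pixels), "pose" (4x4, takes a point from camera to world coordinates). Camera axes: x right, y down, z forward; pixel columns grow to the right and rows downward; lengths in m; the calibration is good to about 2 mm. A picture is of the moment at which its call begins. There is no depth.
- job.hand_in(): hands the job in; it is judged then, once.
The state is a dict: "time": time; "qpos": joint angles; "qvel": joint speeds; "joint_efforts": joint torques, N m; "tool_pos": TCP position; "tool_rot": TCP orientation; "contact_force": force on the tool from outside, world axes, zero at the start; "torque": the same for the moment, N m; "opening": finger opening in m; "grip_force": force on a finger pad.
Only numpy, scipy, OpenCV 4.12 (cv2) and the standard library are available. Lean on these libraries where they do the work, as an engineer would, in place of code of your own. Each camera call takes 0.05 s, during which the arm holds its last target. There are 200 camera calls.

## Working session

There is one attempt and no reset: what is moved stays moved. The work goes in short steps, Python scripts to look and compute and a shell command to move; the robot and the scene stay as the last step left them, time stands still between calls to the robot, and variables do not carry over. Pictures are saved under pics/ and viewed, at most 10 in all, crops included, and the job is handed in when it is done.

```bash
ls; mkdir -p pics; cat > h.py <<'E'
import numpy as np, cv2
from cell import robot, camrig, job, readout
def cam(n,save=None):
    c=camrig.read_camera(n)
    if save: cv2.imwrite('pics/'+save,c['image'][:,:,::-1])
    return c
def ray(c,u,v):
    d=np.array([(u-c['cx'])/c['fx'],(v-c['cy'])/c['fy'],1.])
    P=np.array(c['pose']); return P[:3,3],P[:3,:3]@d
def plane(c,u,v,z):
    o,d=ray(c,u,v); return o+d*(z-o[2])/d[2]
def tri(*obs):
    A=np.zeros((3,3));b=np.zeros(3)
    for c,u,v in obs:
        o,d=ray(c,u,v); d/=np.linalg.norm(d); M=np.eye(3)-np.outer(d,d); A+=M;b+=M@o
    p=np.linalg.solve(A,b)
    return p,[round(float(np.linalg.norm(np.cross(p-ray(c,u,v)[0],ray(c,u,v)[1]/np.linalg.norm(ray(c,u,v)[1])))),4) for c,u,v in obs]
def proj(c,p):
    P=np.array(c['pose']); q=P[:3,:3].T@(np.array(p)-P[:3,3]); return c['fx']*q[0]/q[2]+c['cx'],c['fy']*q[1]/q[2]+c['cy']
E
python3 - <<'E'
from h import *
import pickle
d={n:cam(n,n+'0.png') for n in('scene','side','wrist')}
pickle.dump(d,open('d0.pkl','wb'))
for n in d: print(n,d[n]['fx'],np.round(d[n]['pose'],3).tolist())
print(readout.observe())
E
```

```text
cell.py
drive.py
pics
scene 386.3581374371859 [[0.873, -0.215, 0.438, 0.091], [-0.488, -0.347, 0.801, -0.913], [-0.02, -0.913, -0.408, 0.545], [0.0, 0.0, 0.0, 1.0]]
side 469.58236159714284 [[-0.911, -0.263, 0.318, 0.113], [-0.413, 0.596, -0.688, 0.857], [-0.008, -0.758, -0.652, 0.98], [0.0, 0.0, 0.0, 1.0]]
wrist 345.5212735319057 [[0.222, -0.938, -0.265, 0.188], [-0.975, -0.214, -0.059, -0.495], [-0.002, 0.271, -0.962, 0.385], [0.0, 0.0, 0.0, 1.0]]
{'time': 0.15, 'qpos': array([-1.49401007e+00,  3.42571809e-01,  1.52476426e+00,  9.33714774e-06,
        1.27541249e+00, -1.45975698e-01]), 'qvel': array([ 0.00056412, -0.00056269, -0.00284666, -0.00176361, -0.00011999,
        0.00193349]), 'joint_efforts': array([ 1.57818828e-03, -4.31469154e+01, -2.44352621e+01,  7.18333013e-02,
        5.37356758e-02, -8.71588804e-05]), 'tool_pos': array([ 0.11601358, -0.51192881,  0.40421139]), 'tool_rot': array([-3.14045034e+00, -1.76970228e-04,  2.22759134e-01]), 'contact_force': array([-0.27799812,  0.30312288, -0.37813301]), 'torque': array([ 0.0089817 , -0.05838994, -0.0342688 ]), 'grip_force': 0.0, 'opening': 0.09135168619977227}
```

View pics/scene0.png

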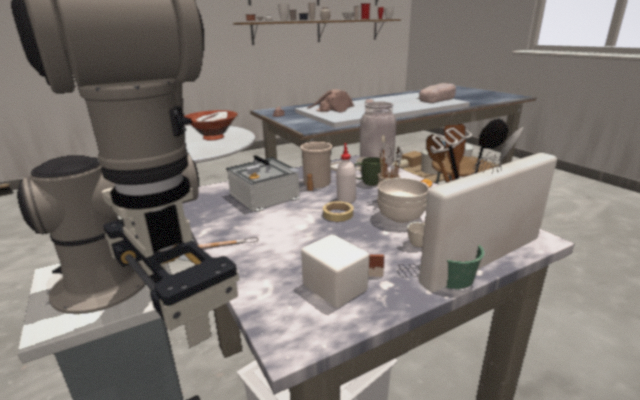

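View pics/side0.png

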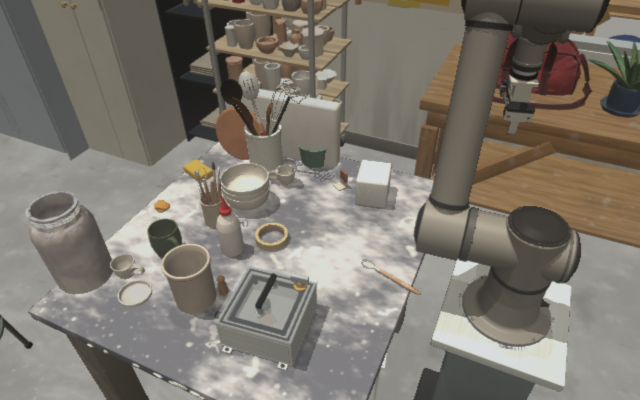

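The side view shows the chamber around (268,315), the handle at (266,290), something orange at the lid corner (299,287), the block at (373,184), and the tape at (272,236). The scene view shows the block at (336,268) and the chamber at (263,183). I'll enlarge these regions.

```bash
python3 - <<'E'
from h import *
import pickle
d=pickle.load(open('d0.pkl','rb'))
s=d['side']['image'][:,:,::-1]; c=d['scene']['image'][:,:,::-1]
r=lambda im,x,y,w,h,W,H:cv2.resize(im[y:y+h,x:x+w],(W,H),interpolation=cv2.INTER_CUBIC)
out=np.zeros((600,800,3),np.uint8)
out[:,:480]=r(s,210,250,120,150,480,600)
out[:320,480:]=r(c,220,145,80,80,320,320)
out[320:,480:]=r(c,290,225,100,87,320,280)
cv2.imwrite('pics/crop0.png',out)
E
```

```text
(no output)
```

View pics/crop0.png

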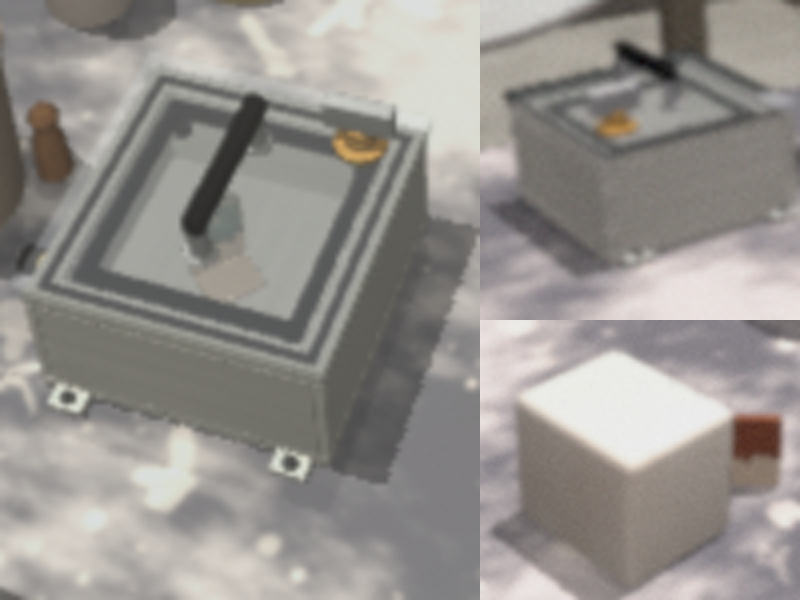

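The crop shows the tap bar (grey) over an orange disc at side (299.5,279), the -x,-y lid corner. It lies across the image, roughly along x, so the tap is shut. The handle bar is from side (273,275) to (258,307), and the tile stands under the lid at about (267,308). The spare tile is to the right of the block.

```bash
python3 - <<'E'
from h import *
import pickle
d=pickle.load(open('d0.pkl','rb')); S=d['side'];C=d['scene']
s=lambda x,y:(S,210+x/4,250+y/4)
print('lid corners z=.102')
K=[plane(*s(*p),.102) for p in((158,68),(428,122),(322,368),(30,290))]
for k in K:print(k.round(3))
print('mean',np.mean(K,0).round(4),'size',[np.linalg.norm(K[i]-K[i-1]).round(3) for i in range(4)],'yaw',[np.degrees(np.arctan2(*(K[i]-K[j])[1::-1])).round(1) for i,j in((0,1),(3,2),(3,0),(2,1))])
for p in((255,100),(194,228)):print('handle',plane(*s(*p),.14).round(3))
print('handle mid tri',tri(s(225,162),(C,220+(645-480)/4,145+60/4)))
print('tap disc tri',tri(s(360,148),(C,254.2,176)))
for p in((322,108),(395,115)):print('tap top',plane(*s(*p),.139).round(3))
print('tile base',[plane(*s(*p),.016).round(3) for p in((190,262),(210,300),(265,285),(243,255))])
b=lambda x,y:(C,290+(x-480)/3.2,225+(y-320)*87/280)
B=[plane(*b(*p),.1) for p in((614,350),(733,412),(629,470),(519,402))]
for k in B:print('block',k.round(3))
print(np.mean(B,0).round(4))
for p in((737,480),(778,487)):print('spare',plane(*b(*p),.0).round(3))
# block in side view via white mask
im=S['image'];print('block tri front corner side guess',[ (round(x,1),round(y,1)) for x,y in [proj(S,k) for k in B]])
cv2.imwrite('pics/blk.png',cv2.resize(im[140:220,320:420,::-1],None,fx=5,fy=5,interpolation=cv2.INTER_CUBIC))
E
```

```text
lid corners z=.102
[0.608 0.217 0.102]
[0.436 0.188 0.102]
[0.417 0.366 0.102]
[0.588 0.388 0.102]
mean [0.5123 0.2897 0.102 ] size [np.float64(0.172), np.float64(0.174), np.float64(0.179), np.float64(0.173)] yaw [np.float64(9.5), np.float64(7.3), np.float64(96.7), np.float64(96.3)]
handle [0.522 0.243 0.14 ]
handle [0.508 0.337 0.14 ]
handle mid tri (array([0.52219548, 0.28304558, 0.13081407]), [0.0024, 0.0024])
tap disc tri (array([0.46927132, 0.22101203, 0.10227637]), [0.0042, 0.0042])
tap top [0.484 0.232 0.139]
tap top [0.442 0.219 0.139]
tile base [array([0.556, 0.284, 0.016]), array([0.53 , 0.303, 0.016]), array([0.505, 0.28 , 0.016]), array([0.528, 0.266, 0.016])]
block [ 0.495 -0.234  0.1  ]
block [ 0.52  -0.347  0.1  ]
block [ 0.425 -0.367  0.1  ]
block [ 0.403 -0.262  0.1  ]
[ 0.4606 -0.3024  0.1   ]
spare [ 0.563 -0.297  0.   ]
spare [ 0.584 -0.32   0.   ]
block tri front corner side guess [(np.float64(357.3), np.float64(178.2)), (np.float64(362.6), np.float64(157.1)), (np.float64(392.2), np.float64(160.4)), (np.float64(388.6), np.float64(180.5))]
```

View pics/blk.png

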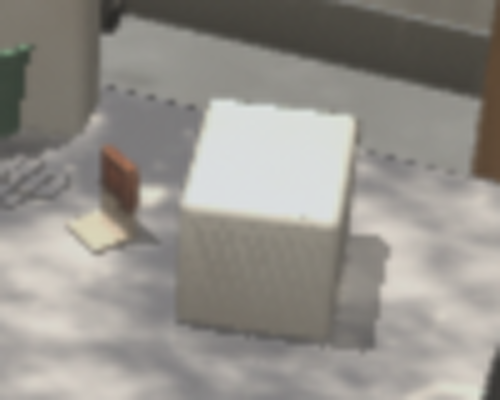

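Careful with the scale: shifts go in shares of 0.75 m and turns go in shares of 60 degrees. That gives: 0.031 m is 0.0413, -0.025 m is -0.0333.

```bash
python3 drive.py '[0.0413,-0.0333,0,0,0,0,0.0413,-0.0333,0,0,0,0,0.0413,-0.0333,0,0,0,0,0.0413,-0.0333,0,0,0,0,0.0413,-0.0333,0,0,0,0,0.0413,-0.0333,0,0,0,0,0.0413,-0.0333,0,0,0,0,0.0413,-0.0333,0,0,0,0]'
python3 drive.py '[0.0413,-0.0333,0,0,0,0,0.0413,-0.0333,0,0,0,0,0,0,0,0,0,0,0,0,0,0,0,0]'
python3 - <<'E'
from h import *
import pickle
pickle.dump(cam('wrist','w1.png'),open('w1.pkl','wb'))
E
python3 drive.py '[0.0249,-0.0448,-0.006,0,0,0,0.0249,-0.0448,-0.006,0,0,0,0.0249,-0.0448,-0.006,0,0,0,0.0249,-0.0448,-0.006,0,0,0,0.0249,-0.0448,-0.006,0,0,0,0.0249,-0.0448,-0.006,0,0,0,0.0249,-0.0448,-0.006,0,0,0,0.0249,-0.0448,-0.006,0,0,0]'
python3 drive.py '[0.0249,-0.0448,-0.006,0,0,0,0.0249,-0.0448,-0.006,0,0,0,0.0249,-0.0448,0,0,0,0,0.0249,-0.0448,0,0,0,0,0.0249,-0.0448,0,0,0,0,0,0,0,0,0,0,0,0,0,0,0,0]'
python3 - <<'E'
from h import *
import pickle
w=cam('wrist','w2.png')
pickle.dump(w,open('w2.pkl','wb')); print(np.round(w['pose'],3).tolist())
a=pickle.load(open('w1.pkl','rb'))
out=np.zeros((600,800,3),np.uint8)
out[:400,:640]=w['image'][:,:,::-1]; out[400:,:320]=cv2.resize(a['image'][:,:,::-1],(320,200))
cv2.imwrite('pics/w12.png',out)
E
```

```text
time: 0.82
tool_pos: [0.3143, -0.2604, 0.4047]
tool_rot: [3.141, -0.0, 0.222]
contact_force: [1.6, -1.0, 0.9]
opening: 0.0917
grip_force: 0.0
time: 1.15
tool_pos: [0.364, -0.1979, 0.4046]
tool_rot: [-3.141, 0.0, 0.228]
contact_force: [-0.5, -0.2, 0.4]
opening: 0.092
grip_force: 0.0
time: 1.87
tool_pos: [0.4501, 0.0956, 0.4409]
tool_rot: [3.141, -0.0, 0.22]
contact_force: [1.5, 0.2, -0.2]
opening: 0.0918
grip_force: 0.0
time: 2.45
tool_pos: [0.5048, 0.2798, 0.4484]
tool_rot: [3.141, 0.002, 0.223]
contact_force: [-0.5, -0.7, 0.0]
opening: 0.0917
grip_force: 0.0
[[0.222, -0.938, -0.266, 0.577], [-0.975, -0.213, -0.061, 0.296], [0.0, 0.273, -0.962, 0.429], [0.0, 0.0, 0.0, 1.0]]
```

View pics/w12.png

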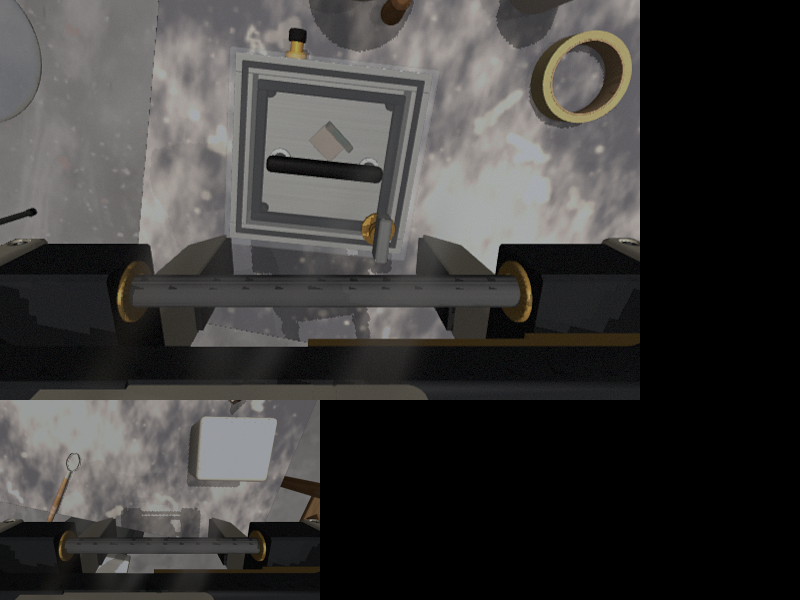

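The wrist view shows the lid outline at about (236,50)-(437,70)-(402,258)-(229,236), the handle (268,163)-(382,174), the tap bar (385,220)-(381,262), the tile near (330,140), and the tape ring at (581,77). The inset shows the block top. I'll zoom in for precise pixels.

```bash
python3 - <<'E'
from h import *
import pickle
w=pickle.load(open('w2.pkl','rb'))['image'][:,:,::-1];a=pickle.load(open('w1.pkl','rb'))['image'][:,:,::-1]
out=np.zeros((600,800,3),np.uint8)
out[:,:540]=cv2.resize(w[60:260,260:440],(540,600),interpolation=cv2.INTER_CUBIC)
out[:240,540:]=cv2.resize(a[0:200,360:560+16],(260,240))
cv2.imwrite('pics/w2c.png',out)
m=(a.min(2)>120).astype(np.uint8); m=cv2.morphologyEx(m,cv2.MORPH_OPEN,np.ones((9,9)))
cs,_=cv2.findContours(m,0,2)
for k in cs:
  if cv2.contourArea(k)>3000: print(cv2.contourArea(k),cv2.minAreaRect(k),cv2.approxPolyDP(k,8,True)[:,0].tolist())
E
```

```text
6549.0 ((462.7193603515625, 206.51486206054688), (81.82858276367188, 134.42652893066406), 82.56858825683594) [[506, 164], [418, 174], [421, 189], [399, 204], [401, 253], [415, 254], [430, 214], [440, 238], [462, 245], [477, 213], [493, 241], [531, 227], [521, 195], [503, 197], [498, 212], [486, 204]]
3782.0 ((154.71661376953125, 185.00360107421875), (56.63374328613281, 97.0803451538086), 12.26477336883545) [[157, 138], [143, 148], [119, 226], [169, 235], [176, 140]]
17839.5 ((473.53570556640625, 97.01286315917969), (154.77145385742188, 125.41988372802734), 1.374834656715393) [[404, 36], [397, 157], [531, 158], [551, 38]]
30911.5 ((151.5, 84.0), (168.0, 303.0), 90.0) [[0, 0], [0, 21], [20, 31], [36, 71], [49, 73], [46, 114], [75, 107], [94, 124], [96, 106], [114, 115], [126, 92], [123, 132], [143, 105], [171, 125], [175, 105], [198, 154], [224, 113], [218, 143], [250, 168], [270, 165], [272, 145], [298, 140], [284, 110], [303, 105], [303, 93], [260, 72], [264, 49], [241, 27], [241, 0]]
```

View pics/w2c.png

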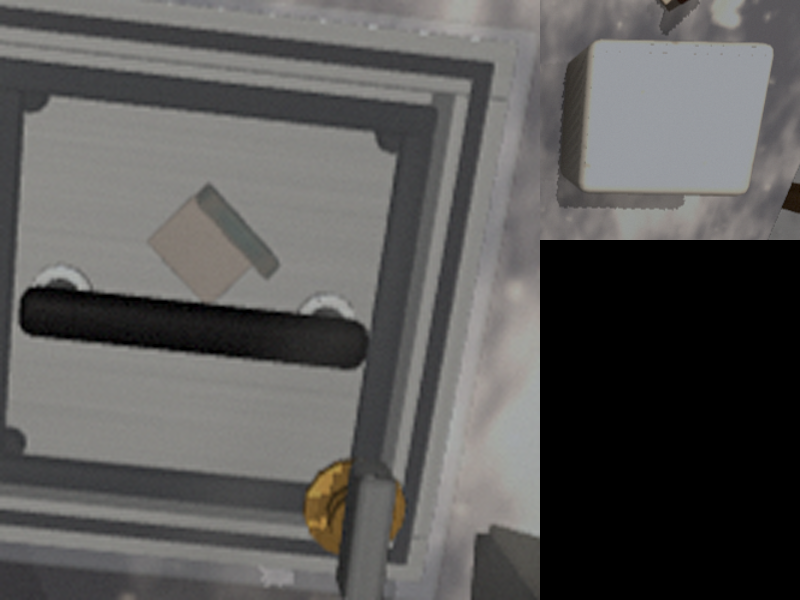

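Pixels in the crop (scale 3, offset 260,60): handle bar (20,311)-(368,344), tile plate's top centre (238,231), tap bar top starting at (375,474) and running down, block top corners in w1 at about (401,35),(554,37),(533,161),(394,159).

```bash
python3 - <<'E'
from h import *
import pickle
d=pickle.load(open('d0.pkl','rb')); S=d['side'];C=d['scene'];W=pickle.load(open('w2.pkl','rb'));A=pickle.load(open('w1.pkl','rb'))
s=lambda x,y:(S,210+x/4,250+y/4); w=lambda x,y:(W,260+x/3,60+y/3)
ang=lambda a,b:np.degrees(np.arctan2(b[1]-a[1],b[0]-a[0])).round(1)
print('handle tri',tri(w(194,327),s(225,163)))
h=[plane(*w(20,311),.133),plane(*w(368,344),.133)];print('h ends',h,ang(*h[::-1]),np.mean(h,0))
L=[plane(W,*p,.102) for p in((236,50),(437,70),(402,258),(229,236))]
L=[plane(W,*p,.102) for p in((234,47),(437,70),(403,259),(228,236))]
for i in range(4):print('lid',L[i].round(3),np.linalg.norm(L[i]-L[i-1]).round(3))
print('lid mean',np.mean(L,0),ang(L[2],L[1]),ang(L[3],L[0]),ang(L[1],L[0]),ang(L[2],L[3]))
t=[plane(*w(376,474),.149),plane(W,381,262,.149)];print('tap',t,ang(t[1],t[0]),np.linalg.norm(t[0]-t[1]),np.mean(t,0))
print('tap tri',tri((W,383.2,240),s(358,108)))
a=[plane(*w(205,189),.068),plane(*w(271,272),.068)];print('tile plate',a,ang(*a),np.linalg.norm(a[0]-a[1]),np.mean(a,0))
print('tile tri',tri(w(238,231),s(231,198)))
f=[plane(*w(*p),.016) for p in((148,241),(208,303),(250,265),(197,195))];print('foot',np.round(f,3))
B=[plane(A,*p,.1) for p in((401.5,35),(554.4,36.7),(532.8,160.8),(394,159))]
for i in range(4):print('block',B[i].round(3),np.linalg.norm(B[i]-B[i-1]).round(3))
print(np.mean(B,0),ang(B[3],B[0]),ang(B[2],B[1]),ang(B[1],B[0]),ang(B[2],B[3]))
for u,v in (((401.5,35),(356.4,181.6)),((554.4,36.7),(362,160)),((532.8,160.8),(391.4,162.4)),((394,159),(388,184.4))):print(tri((A,*u),(S,*v)))
print(proj(S,(0.4,0,0)))
E
```

```text
handle tri (array([0.52103722, 0.28298155, 0.12761796]), [0.0004, 0.0004])
h ends [array([0.51575671, 0.33344728, 0.133     ]), array([0.52865409, 0.23306185, 0.133     ])] 97.3 [0.5222054  0.28325457 0.133     ]
lid [0.604 0.383 0.102] 0.178
lid [0.626 0.205 0.102] 0.18
lid [0.443 0.182 0.102] 0.184
lid [0.428 0.362 0.102] 0.181
lid mean [0.52511995 0.28316546 0.102     ] 7.0 6.8 96.8 94.7
tap [array([0.49536124, 0.22419356, 0.149     ]), array([0.4547684 , 0.21686259, 0.149     ])] 10.2 0.041249507107177806 [0.47506482 0.22052808 0.149     ]
tap tri (array([0.46844829, 0.2154498 , 0.12917421]), [0.0003, 0.0003])
tile plate [array([0.557612  , 0.28760872, 0.068     ]), array([0.53519882, 0.25886766, 0.068     ])] -127.9 0.03644721634974495 [0.54640541 0.27323819 0.068     ]
tile tri (array([0.54012907, 0.26762911, 0.06375912]), [0.008, 0.008])
foot [[0.53  0.304 0.016]
 [0.512 0.275 0.016]
 [0.53  0.262 0.016]
 [0.552 0.289 0.016]]
block [ 0.497 -0.226  0.1  ] 0.094
block [ 0.522 -0.339  0.1  ] 0.116
block [ 0.43 -0.36  0.1 ] 0.095
block [ 0.405 -0.247  0.1  ] 0.115
[ 0.46356796 -0.29336764  0.1       ] 12.8 12.6 102.5 102.4
(array([ 0.4970766, -0.2283147,  0.0906133]), [0.002, 0.002])
(array([ 0.52326983, -0.34605346,  0.08854143]), [0.0023, 0.0023])
(array([ 0.42853621, -0.36617821,  0.09169827]), [0.0014, 0.0014])
(array([ 0.40251754, -0.24988122,  0.09302789]), [0.002, 0.002])
(np.float64(357.311369110536), np.float64(261.05258051898556))
```

Scaled: 0.03 m is 0.04, 0.02 m is 0.0267, 0.02 rad is 0.0191.

```bash
python3 drive.py '[-0.0219,0.0241,0.0267,0,0,0.0191,-0.0219,0.0241,0.0267,0,0,0.0191,-0.0219,0.0241,0.0267,0,0,0,0,0,0.04,0,0,0,0,0,0.04,0,0,0,0,0,0,0,0,0,0,0,0,0,0,0]' 0.05 20
python3 - <<'E'
from h import *
import pickle
c={n:cam(n) for n in('side','scene','wrist')}
pickle.dump(c,open('d1.pkl','wb'))
out=np.zeros((600,800,3),np.uint8)
out[:400,:400]=cv2.resize(c['side']['image'][230:330,230:330,::-1],(400,400))
out[:400,400:]=cv2.resize(c['scene']['image'][130:220,210:300,::-1],(400,400))
out[400:,:320]=cv2.resize(c['wrist']['image'][:,:,::-1],(320,200))
cv2.imwrite('pics/t1.png',out)
E
```

```text
time: 3.08
tool_pos: [0.4665, 0.2151, 0.3295]
tool_rot: [3.141, 0.003, 0.18]
contact_force: [0.7, -0.1, 1.8]
opening: 0.052
grip_force: 0.0
```

View pics/t1.png

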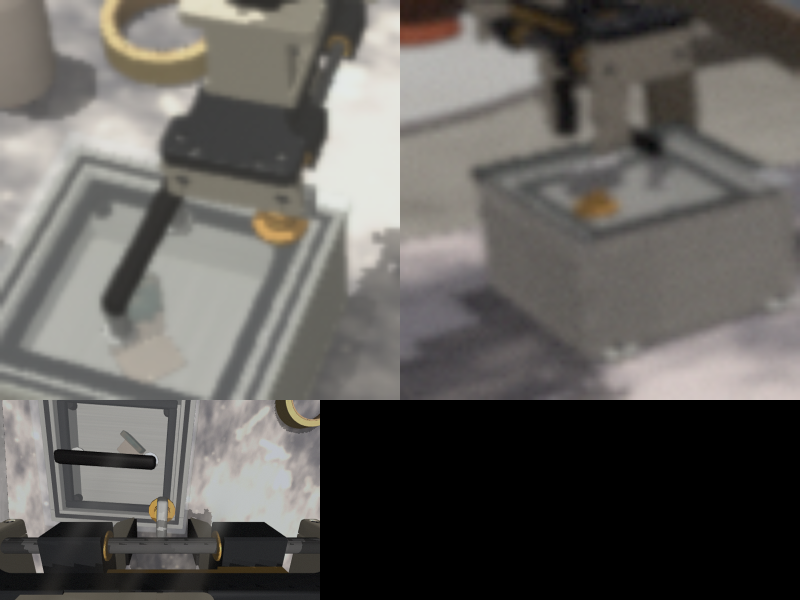

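The tap bar lies centred between the fingers in the wrist view (inset (162,513)). Descending and gripping.

Scaled: 0.02 m is 0.0267, 0.002 m is 0.0027.

```bash
python3 drive.py '[0.0027,0,0.0267,0,0,0,0.0013,0,0.0267,0,0,0,0,0,0,0,0,0,0,0,0,0,0,0]' 0.05 20
python3 drive.py '[0,0,0,0,0,0,0,0,0,0,0,0,0,0,0,0,0,0,0,0,0,0,0,0]' 0.0 20
```

```text
time: 3.57
tool_pos: [0.4696, 0.2175, 0.2905]
tool_rot: [3.141, -0.0, 0.183]
contact_force: [0.5, 0.4, 0.7]
opening: 0.0501
grip_force: 0.0
time: 3.9
tool_pos: [0.4696, 0.2176, 0.2906]
tool_rot: [-3.142, -0.002, 0.183]
contact_force: [0.1, -0.1, 0.4]
opening: 0.0277
grip_force: 0.0
```

Scaled: -0.12 rad is -0.1146.

```bash
python3 drive.py '[0,0,0,0,0,0,0,0,0,0,0,0,0,0,0,0,0,0,0,0,0,0,0,0,0,0,0,0,0,0]' 0.0 20
python3 drive.py '[0,0,0,0,0,-0.1146,0,0,0,0,0,-0.1146,0,0,0,0,0,-0.1146,0,0,0,0,0,-0.1146,0,0,0,0,0,-0.1146,0,0,0,0,0,-0.1146]'
```

```text
time: 4.32
tool_pos: [0.4695, 0.2174, 0.29]
tool_rot: [3.141, -0.0, 0.183]
contact_force: [-0.6, -1.5, 3.9]
opening: 0.0163
grip_force: 20.0
time: 4.82
tool_pos: [0.4694, 0.2176, 0.29]
tool_rot: [-3.142, -0.0, 0.908]
contact_force: [-0.8, 0.3, 4.5]
opening: 0.0166
grip_force: 20.0
```

Scaled: -0.115 rad is -0.1098.

```bash
python3 drive.py '[0,0,0,0,0,-0.1098,0,0,0,0,0,-0.1098,0,0,0,0,0,-0.1098,0,0,0,0,0,-0.1098,0,0,0,0,0,-0.1098,0,0,0,0,0,-0.1098,0,0,0,0,0,-0.0955,0,0,0,0,0,0]'
python3 drive.py '[0,0,0,0,0,0,0,0,0,0,0,0,0,0,0,0,0,0,0,0,0,0,0,0]' 0.05
python3 drive.py '[0,0,-0.04,0,0,0,-0.0133,0,-0.0533,0,0,0,-0.04,0,-0.0267,0,0,0,-0.04,0,0,0,0,0,0,0,0,0,0,0,0,0,0,0,0,0]'
python3 - <<'E'
from h import *
import pickle
c={n:cam(n) for n in('side','wrist')}
pickle.dump(c,open('d2.pkl','wb'))
out=np.zeros((600,800,3),np.uint8)
out[:400,:640]=c['wrist']['image'][:,:,::-1]
out[400:,:200]=cv2.resize(c['side']['image'][250:350,230:330,::-1],(200,200))
cv2.imwrite('pics/t2.png',out)
E
```

```text
time: 5.48
tool_pos: [0.4691, 0.2177, 0.29]
tool_rot: [-3.141, -0.0, 1.698]
contact_force: [-2.8, 0.0, 5.6]
opening: 0.0161
grip_force: 20.0
time: 5.82
tool_pos: [0.4694, 0.2175, 0.2894]
tool_rot: [-3.141, 0.0, 1.693]
contact_force: [0.9, -0.0, -0.1]
opening: 0.0386
grip_force: 0.0
time: 6.32
tool_pos: [0.478, 0.1469, 0.3798]
tool_rot: [3.141, -0.0, 1.69]
contact_force: [0.6, 0.4, -0.5]
opening: 0.05
grip_force: 0.0
```

View pics/t2.png

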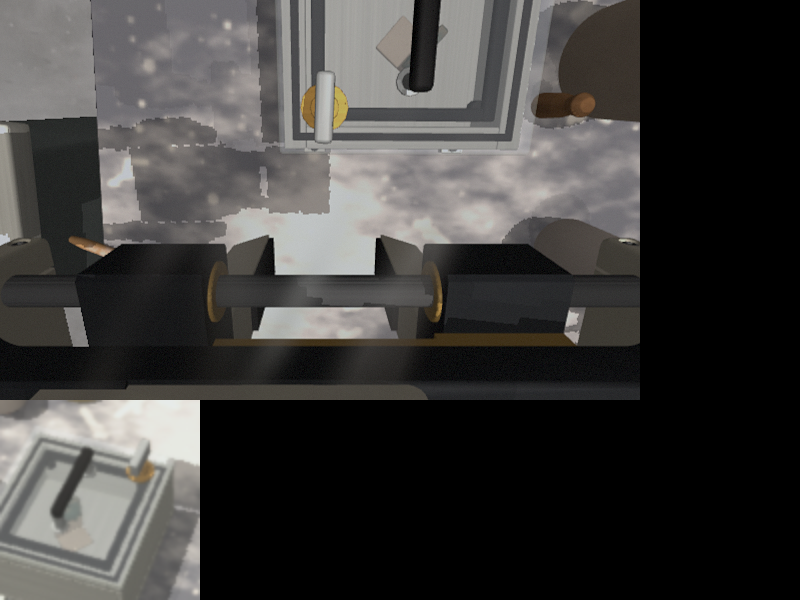

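The tap bar now runs parallel to the handle (wrist (325,72)-(325,142)): open. Next I'll locate the tape and pencil so I can pick a set-down spot.

Scaled: 0.0325 m is 0.0433, 0.03 m is 0.04.

```bash
python3 - <<'E'
from h import *
import pickle
d=pickle.load(open('d0.pkl','rb')); S=d['side'];W=pickle.load(open('w2.pkl','rb'));D=pickle.load(open('d2.pkl','rb'))['wrist']
print('tape',plane(W,581,77,.012),plane(S,272,238,.012))
for p in((362,262),(385,268),(420,292)):print('pencil',plane(S,*p,.0))
print('bottle base',plane(S,232,254,0),'table edge',plane(S,425,240,0),plane(S,400,300,0))
a,b=plane(D,325,72,.139),plane(D,325,142,.139);print('tap',a,b,np.degrees(np.arctan2(a[1]-b[1],a[0]-b[0])))
a,b=plane(D,424,95,.14),plane(D,426,0,.14);print('handle -y end',a)
print('grid',[ [np.round(proj(S,(x,y,0)),0).tolist() for x in (.4,.6)] for y in (-.1,.1)])
E
python3 drive.py '[0.0433,0.02,0,0,0,0,0.0433,0.02,0,0,0,0,0.0433,0.02,0,0,0,0,0.0433,0.02,0,0,0,0,0,0,0.04,0,0,0,0,0,0.04,0,0,0,0,0,0,0,0,0,0,0,0,0,0,0]'
python3 - <<'E'
from h import *
c=cam('wrist','g1.png'); g=c['image'].max(2)
# dark handle bar columns between fingers
for v in range(150,250,15):
    r=np.where(g[v]<40)[0]; print(v,r.min() if len(r) else None, [int(x) for x in r[np.r_[True,np.diff(r)>1]]][:8],[int(x) for x in r[np.r_[np.diff(r)>1,True]]][:8] if len(r) else 0)
E
```

```text
tape [0.6684417  0.01698876 0.012     ] [0.65754775 0.02677658 0.012     ]
pencil [ 0.3866975  -0.00198577  0.        ]
pencil [ 0.3206765 -0.0068558  0.       ]
pencil [0.20988024 0.03565978 0.        ]
bottle base [ 7.37554056e-01  1.20073592e-01 -1.11022302e-16] table edge [ 2.48254174e-01 -1.58705806e-01 -1.11022302e-16] [0.25007701 0.08218905 0.        ]
tap [0.46798856 0.23854694 0.139     ] [0.47306951 0.19705952 0.139     ] 96.98222780586744
handle -y end [0.52949093 0.23267331 0.14      ]
grid [[[370.0, 238.0], [309.0, 220.0]], [[344.0, 286.0], [278.0, 264.0]]]
time: 7.08
tool_pos: [0.5209, 0.2852, 0.3179]
tool_rot: [-3.137, 0.001, 1.694]
contact_force: [0.8, 0.4, 1.2]
opening: 0.05
grip_force: 0.0
150 499 [499] [499]
165 315 [315] [342]
180 315 [315, 337, 339] [331, 337, 342]
195 315 [315] [341]
210 315 [315] [329]
225 315 [315] [320]
240 268 [268, 315, 376] [272, 315, 380]
```

Handle centred between fingers (cols 315–342 vs fingers 272/376). Descend, grip and lift.

Scaled: 0.027 m is 0.036, 0.001 m is 0.0013.

```bash
python3 drive.py '[0,0.0013,0.036,0,0,0,0,0,0,0,0,0,0,0,0,0,0,0]' 0.05 40
python3 drive.py '[0,0,0,0,0,0,0,0,0,0,0,0,0,0,0,0,0,0,0,0,0,0,0,0,0,0,0,0,0,0,0,0,0,0,0,0,0,0,0,0,0,0,0,0,0,0,0,0]' 0.0 40
python3 drive.py '[0,0,-0.0133,0,0,0,0,0,-0.0267,0,0,0,0,0,-0.04,0,0,0,0,0,-0.04,0,0,0,0,0,-0.04,0,0,0,0,0,0,0,0,0]'
```

```text
time: 7.38
tool_pos: [0.5227, 0.2843, 0.2936]
tool_rot: [-3.141, 0.0, 1.692]
contact_force: [0.1, 0.2, -0.4]
opening: 0.0502
grip_force: 0.0
time: 8.05
tool_pos: [0.5224, 0.2844, 0.293]
tool_rot: [-3.141, 0.0, 1.693]
contact_force: [-3.6, -1.5, 4.1]
opening: 0.0133
grip_force: 40.0
time: 8.55
tool_pos: [0.5233, 0.2848, 0.4191]
tool_rot: [3.131, -0.003, 1.693]
contact_force: [0.5, 1.1, -4.0]
opening: 0.0139
grip_force: 40.0
```

Scaled: -0.034 m is -0.0453, -0.02 m is -0.0267.

```bash
python3 drive.py '[-0.0267,-0.0053,0,0,0,0,-0.0453,-0.0092,0,0,0,0,-0.0453,-0.0092,0,0,0,0,-0.0453,-0.0092,0,0,0,0,-0.0453,-0.0092,0,0,0,0,-0.0453,-0.0092,0,0,0,0,-0.0453,-0.0092,0,0,0,0,-0.0453,-0.0092,0,0,0,0]'
python3 drive.py '[-0.0453,-0.0092,0.0133,0,0,0,-0.0453,-0.0092,0.0267,0,0,0,-0.0173,-0.004,0.0467,0,0,0,0,0,0.0467,0,0,0,0,0,0.0467,0,0,0,0,0,0.0333,0,0,0,0,0,0.0133,0,0,0,0,0,0,0,0,0]'
```

```text
time: 9.22
tool_pos: [0.5014, 0.0204, 0.4112]
tool_rot: [-3.139, -0.0, 1.693]
contact_force: [0.1, -0.1, -5.9]
opening: 0.0138
grip_force: 40.0
time: 9.88
tool_pos: [0.4943, -0.0602, 0.2398]
tool_rot: [-3.135, -0.002, 1.693]
contact_force: [0.6, -0.0, -6.1]
opening: 0.0133
grip_force: 40.0
```

Scaled: 0.007 m is 0.0093, 0.005 m is 0.0067.

```bash
python3 drive.py '[0,0,0.0093,0,0,0,0,0,0.0067,0,0,0,0,0,0.0067,0,0,0,0,0,0,0,0,0,0,0,0,0,0,0]'
```

```text
time: 10.3
tool_pos: [0.4954, -0.0604, 0.2261]
tool_rot: [3.141, 0.0, 1.693]
contact_force: [0.7, 0.1, -5.7]
opening: 0.0137
grip_force: 40.0
```

Scaled: 0.003 m is 0.004, 0.002 m is 0.0027.

```bash
python3 drive.py '[0,0,0.004,0,0,0,0,0,0.0027,0,0,0,0,0,0,0,0,0,0,0,0,0,0,0]'
```

```text
time: 10.63
tool_pos: [0.4957, -0.0605, 0.2229]
tool_rot: [3.139, 0.001, 1.693]
contact_force: [-4.0, 0.6, 11.8]
opening: 0.0133
grip_force: 40.0
```

Scaled: -0.001 m is -0.0013.

```bash
python3 drive.py '[0,0,-0.0013,0,0,0,0,0,0,0,0,0,0,0,0,0,0,0,0,0,0,0,0,0,0,0,0,0,0,0]' 0.05
python3 drive.py '[0,0,-0.0267,0,0,0,0,0,-0.0533,0,0,0,0,0,-0.0533,0,0,0,0.0133,0,-0.0533,0,0,0,0.0467,0,-0.0267,0,0,0,0.0467,0,-0.0267,0,0,0,0.0467,0,-0.0267,0,0,0,0.0467,0,0,0,0,0]' 0.08
python3 drive.py '[0.0467,0,0,0,0,0,0.0467,0.0067,0,0,0,0,0.04,0.0067,0,0,0,0,0,0,0,0,0,0,0,0,0,0,0,0]'
python3 - <<'E'
from h import *
import pickle
c={n:cam(n) for n in('side','wrist')}
pickle.dump(c,open('d3.pkl','wb'))
out=np.zeros((600,800,3),np.uint8)
out[:400,:640]=c['wrist']['image'][:,:,::-1]
out[400:,:500]=cv2.resize(c['side']['image'][210:330,200:500,::-1],(500,200))
cv2.imwrite('pics/t3.png',out)
E
```

```text
time: 11.05
tool_pos: [0.4954, -0.0605, 0.2217]
tool_rot: [3.141, 0.0, 1.693]
contact_force: [0.5, 0.6, 0.2]
opening: 0.0422
grip_force: 0.0
time: 11.72
tool_pos: [0.4771, 0.0898, 0.4257]
tool_rot: [3.134, 0.001, 1.692]
contact_force: [1.1, 0.2, 0.2]
opening: 0.08
grip_force: 0.0
time: 12.13
tool_pos: [0.4745, 0.1902, 0.4213]
tool_rot: [-3.141, 0.0, 1.696]
contact_force: [0.5, 0.1, -0.9]
opening: 0.08
grip_force: 0.0
```

View pics/t3.png

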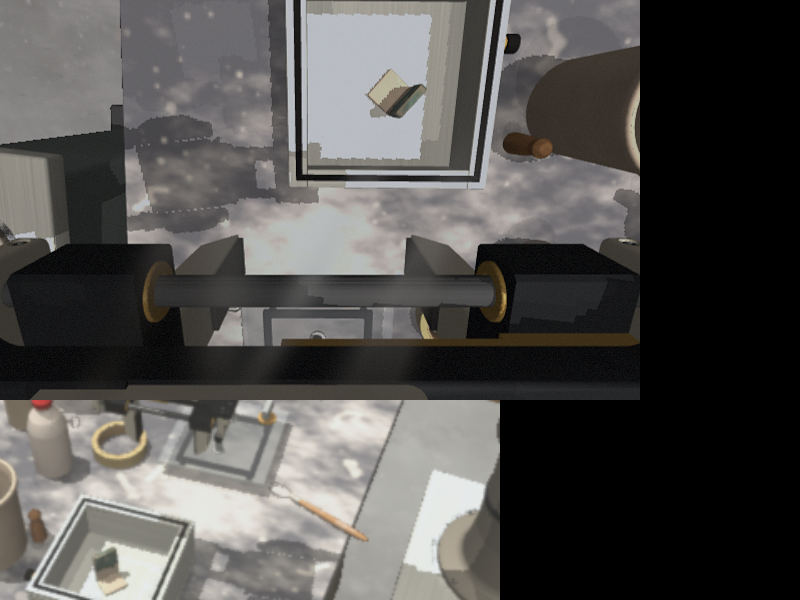

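The wrist view shows the open chamber, with the tile foot (beige) near (390,95) and the plate's top from about (397,116) to (425,88). The lid stands on the table in the side view. I'll check the plate position between the two wrist views numerically.

```bash
python3 - <<'E'
from h import *
import pickle
W=pickle.load(open('w2.pkl','rb'));D=pickle.load(open('d3.pkl','rb'));w=D['wrist'];S=D['side']
P=[(.5576,.2876),(.5352,.2589)]
for z in(.068,.01):
  for p in P: print(z,np.round(proj(w,(*p,z)),1),np.round(proj(S,(*p,z)),1))
im=w['image'].astype(int)
# plate-ish pixels: darker than floor; split green-ish vs beige
sub=im[60:125,360:435]; r,g,b=sub[...,0],sub[...,1],sub[...,2]
dark=((r-b<15)&(r<140)).astype(np.uint8); dark=cv2.morphologyEx(dark,cv2.MORPH_OPEN,np.ones((2,2)))
n,l,st,ce=cv2.connectedComponentsWithStats(dark)
for i in range(1,n):
  if st[i,4]>60:
    k=cv2.findContours((l==i).astype(np.uint8),0,2)[0][0]; print(st[i],cv2.boxPoints(cv2.minAreaRect(k)).round(1).tolist())
for v in range(66,124,4): print(v,' '.join('%3d%+03d'%(im[v,u].sum()//3,im[v,u,0]-im[v,u,1]) for u in range(372,432,4)))
E
```

```text
0.068 [426.5  86.7] [254.  303.2]
0.068 [396.8 115.5] [268.  297.5]
0.01 [411.2  89.1] [256.4 317.7]
0.01 [386.2 113.6] [269.9 312.1]
[ 26  25  35  34 275] [[25.5, 54.5], [56.70000076293945, 21.899999618530273], [66.0, 30.799999237060547], [34.79999923706055, 63.400001525878906]]
[ 43  33  19  20 142] [[41.0, 50.0], [59.0, 32.0], [63.0, 36.0], [45.0, 54.0]]
[11 43 11 15 95] [[11.0, 43.0], [21.0, 43.0], [21.0, 57.0], [11.0, 57.0]]
66 188-04 188-04 187-02 189-03 190-03 188-03 188-04 189-05 189-03 188-03 186-02 189-03 187-05 187-04 149+06
70 188-04 187-04 188-04 190-04  99+09 163+08 189-04 187-03 189-02 187-04 189-04 187-04 188-03 188-04 148+05
74 189-04 190-03 190-03 112+06 171+07 171+05 165+09 188-04 188-03 188-05 188-03 187-03 188-04 188-04 147+03
78 187-03 187-03 163-03 173+06 171+09 171+05 172+05 169+05 190-02 187-02 189-04 188-04 187-04 187-04 149+03
82 188-04 178-04 169+11 172+07 173+05 172+06 174+01 173+04 166+07 189-03 188-04 188-04 190-03 187-04 144+04
86 173-02 168+14 173+03 174+04 172+03 174+05 176+02 116+12 154+05 154+09 121-01  38-02 112+09 127-05 145+02
90 158+15 171+04 1
[... 259 characters left out ...]
7-07  68+06 105-13 107-12 191-03 181-03 143+04
102 155+01 154+15 150+07 112+13 110+13 113+14  63+07  46-06  53+01  98-12 109-15 176-03 188-03 169+00 143+03
106 188-03 134+03  95+12 111+15 113+13  58+05  41-06  53-03  94-02  97-14 169-04 189-03 189-04 143+04 146+04
110 129+04 132+03 134+04  93+11  61+09  41-03  49-02 104+06  94-04 161-04 188-03 188-03 189-04 165+00 143+04
114 130+03 132+02 132+03 137+03  63+06  49-01  72+02 105+08 134-03 189-02 188-03 188-05 187-04 144+04 146+03
118 193-04 192-04 189-04 190-03 188-03 191-04 167-03 167-03 187-02 187-03 188-05 187-03 189-05 146+04 146+01
122 187-03 189-03 187-03 187-04 187-03 188-03 187-05 186-02 187-03 186-04 188-03 188-05 189-04 146+05 146+04
```

Projections of the earlier estimate match the new view to about 1–2 px, so plate centre (0.546,0.273), tile yaw 142°. Moving there and turning.

Careful with the scale: shifts go in shares of 0.75 m and turns go in shares of 60 degrees. That gives: 0.0272 m is 0.0363, 0.0245 m is 0.0327, -0.112 rad is -0.107.

```bash
python3 drive.py '[0.0327,0.0363,0.0133,0,0,0,0.0327,0.0363,0.0133,0,0,0,0.0327,0.0363,0.0133,0,0,0,0,0,0.0133,0,0,-0.107,0,0,0.0133,0,0,-0.107,0,0,0.0133,0,0,-0.107,0,0,0.0133,0,0,-0.107,0,0,0.0133,0,0,-0.107]' 0.056 12
python3 drive.py '[0,0,0.0133,0,0,-0.107,0,0,0.0133,0,0,-0.107,0,0,0,0,0,0,0,0,0,0,0,0]'
python3 - <<'E'
from h import *
import pickle
c=cam('wrist','t4.png');S=cam('side')
out=np.zeros((600,640,3),np.uint8);out[:400]=c['image'][:,:,::-1]
out[400:,:300]=cv2.resize(S['image'][250:350,210:360,::-1],(300,200))
cv2.imwrite('pics/t4.png',out)
for z in(.068,):
  for p in [(.5576,.2876),(.5352,.2589)]: print(np.round(proj(c,(*p,z)),1))
E
```

```text
time: 12.9
tool_pos: [0.5474, 0.2701, 0.341]
tool_rot: [-3.141, 0.0, 2.256]
contact_force: [0.3, 0.6, 0.6]
opening: 0.0562
grip_force: 0.0
time: 13.23
tool_pos: [0.5473, 0.2705, 0.3214]
tool_rot: [-3.14, -0.001, 2.472]
contact_force: [0.9, -0.3, -0.2]
opening: 0.0562
grip_force: 0.0
[351.5 206.1]
[300.  206.4]
```

View pics/t4.png

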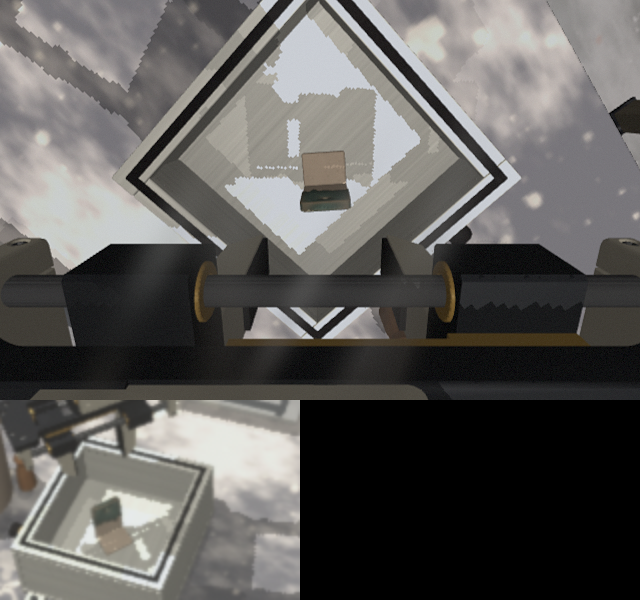

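The last picture shows the plate's top at (300..351, 207), matching the prediction and centred between the fingers (266/383). Descending.

Scaled: 0.03 m is 0.04, 0.0024 m is 0.0032.

```bash
python3 drive.py '[0.0032,0.0021,0.04,0,0,0,0,0,0.04,0,0,0,0,0,0.04,0,0,0,0,0,0.024,0,0,0,0,0,0,0,0,0,0,0,0,0,0,0]'
python3 drive.py '[0,0,0,0,0,0,0,0,0,0,0,0,0,0,0,0,0,0,0,0,0,0,0,0,0,0,0,0,0,0,0,0,0,0,0,0,0,0,0,0,0,0]' 0.0 10
```

```text
time: 13.83
tool_pos: [0.5462, 0.2744, 0.2139]
tool_rot: [-3.141, -0.0, 2.475]
contact_force: [0.4, 0.1, 0.0]
opening: 0.0559
grip_force: 0.0
time: 14.42
tool_pos: [0.5464, 0.2746, 0.2152]
tool_rot: [3.14, 0.002, 2.477]
contact_force: [-0.4, 0.0, 7.1]
opening: 0.0357
grip_force: 10.0
```

Scaled: -0.04 m is -0.0533, -0.0331 m is -0.0441.

```bash
python3 drive.py '[0,0,-0.0267,0,0,0,0,0,-0.04,0,0,0,0,0,-0.0533,0,0,0,0,0,-0.0533,0,0,0,0,0,-0.04,0,0,0,-0.0133,-0.022,0,0,0,0,-0.0268,-0.0441,0,0,0,0,-0.0268,-0.0441,0,0,0,0]'
python3 drive.py '[-0.0268,-0.0441,0,0,0,0,-0.0268,-0.0441,0,0,0,0,-0.0268,-0.0441,0,0,0,0,-0.0268,-0.0441,0,0,0,0,-0.0268,-0.0441,0,0,0,0,-0.0268,-0.0441,0,0,0,0,-0.0268,-0.0441,0,0,0,0,-0.0268,-0.0441,0,0,0,0]'
python3 drive.py '[-0.0268,-0.0441,0,0,0,0,-0.0268,-0.0441,0,0,0,0,-0.0268,-0.0441,0,0,0,0,-0.0268,-0.0441,0,0,0,0,-0.0133,-0.022,0,0,0,0,0,0,0,0,0,0,0,0,0,0,0,0]'
python3 - <<'E'
from h import *
import pickle
pickle.dump({n:cam(n,n+'5.png') for n in('side','scene','wrist')},open('d5.pkl','wb'))
E
```

```text
time: 15.08
tool_pos: [0.5338, 0.1783, 0.3744]
tool_rot: [3.14, 0.001, 2.48]
contact_force: [-0.2, -0.5, -0.3]
opening: 0.0356
grip_force: 10.0
time: 15.75
tool_pos: [0.4969, -0.1308, 0.3741]
tool_rot: [3.141, 0.001, 2.477]
contact_force: [1.2, -1.3, -1.0]
opening: 0.0359
grip_force: 10.0
time: 16.33
tool_pos: [0.4765, -0.3028, 0.3735]
tool_rot: [3.141, -0.001, 2.474]
contact_force: [0.0, 0.8, -0.6]
opening: 0.0359
grip_force: 10.0
```

Scaled: 0.02 m is 0.0267, 0.015 m is 0.02.

```bash
python3 drive.py '[0,0,0.0267,0,0,0,0,0,0.0267,0,0,0,0,0,0.02,0,0,0,0,0,0.0107,0,0,0,0,0,0,0,0,0,0,0,0,0,0,0]'
python3 drive.py '[0,0,0.0027,0,0,0,0,0,0.0027,0,0,0,0,0,0,0,0,0,0,0,0,0,0,0]'
```

```text
time: 16.98
tool_pos: [0.4773, -0.3014, 0.3111]
tool_rot: [-3.142, 0.0, 2.478]
contact_force: [-0.0, -0.7, 0.6]
opening: 0.0358
grip_force: 10.0
time: 17.32
tool_pos: [0.477, -0.3021, 0.3071]
tool_rot: [-3.142, 0.001, 2.477]
contact_force: [-0.4, 0.3, 0.1]
opening: 0.0359
grip_force: 10.0
```

Scaled: 0.0012 m is 0.0016.

```bash
for i in 1 2 3; do python3 drive.py '[0,0,0.0016,0,0,0,0,0,0,0,0,0,0,0,0,0,0,0]' | egrep 'pos|cont'; done
```

```text
tool_pos: [0.4769, -0.3021, 0.3055]
contact_force: [-0.8, -1.3, -0.0]
tool_pos: [0.477, -0.3022, 0.3051]
contact_force: [-0.7, 1.2, 5.6]
tool_pos: [0.4772, -0.3023, 0.3047]
contact_force: [-1.2, 1.2, 9.3]
```

Scaled: -0.0015 m is -0.002.

```bash
python3 drive.py '[0,0,-0.002,0,0,0,0,0,0,0,0,0]' 
python3 drive.py '[0,0,0,0,0,0,0,0,0,0,0,0,0,0,0,0,0,0,0,0,0,0,0,0,0,0,0,0,0,0]' 0.06
python3 drive.py '[0,0,-0.0267,0,0,0,0,0,-0.04,0,0,0,0,0,-0.04,0,0,0,0,0,-0.04,0,0,0,-0.04,0,-0.0133,0,0,0,-0.04,0,0,0,0,0,-0.04,0,0,0,0,0,0,0,0,0,0,0]'
python3 - <<'E'
from h import *
import pickle
c={n:cam(n,n+'6.png') for n in('side','scene','wrist')};pickle.dump(c,open('d6.pkl','wb'))
# beige foot + teal pixels in the wrist & side views over the white block: predicted vs seen
yaw=2.477;R=np.array([[np.cos(yaw),-np.sin(yaw)],[np.sin(yaw),np.cos(yaw)]])
o=np.array([.477,-.3022])+R@[.014,0]
print('tile est',o)
for n in c:
  im=c[n]['image'].astype(int)
  pts={}
  for k,q in dict(foot=(8,0,106),platetop=(-14,0,158),toeL=(17,18,106),toeR=(17,-18,106),topL=(-14,17,157),topR=(-14,-17,157),platemid=(-11,0,130)).items():
    xy=o+R@(np.array(q[:2])/1000); u,v=proj(c[n],(*xy,q[2]/1000)); 
    pts[k]=(round(u),round(v),im[round(v),round(u)].tolist() if 0<=u<639.4 and 0<=v<399.4 else None)
  print(n,pts)
E
```

```text
time: 18.23
tool_pos: [0.477, -0.3022, 0.305]
tool_rot: [-3.142, 0.001, 2.477]
contact_force: [0.2, 0.9, 0.4]
opening: 0.0362
grip_force: 10.0
time: 18.65
tool_pos: [0.4769, -0.3021, 0.3044]
tool_rot: [-3.142, -0.0, 2.477]
contact_force: [-0.7, -0.2, -0.1]
opening: 0.0595
grip_force: 0.0
time: 19.32
tool_pos: [0.5502, -0.36, 0.4228]
tool_rot: [-3.141, 0.001, 2.476]
contact_force: [-1.3, 0.8, -0.9]
opening: 0.06
grip_force: 0.0
tile est [ 0.46597965 -0.29356566]
side {'foot': (374, 170, [214, 197, 171]), 'platetop': (371, 152, [144, 143, 136]), 'toeL': (381, 170, [207, 204, 192]), 'toeR': (371, 173, [178, 166, 147]), 'topL': (376, 151, [140, 138, 131]), 'topR': (367, 154, [139, 137, 131]), 'platemid': (371, 160, [66, 72, 65])}
scene {'foot': (331, 247, [209, 185, 164]), 'platetop': (341, 226, [113, 117, 106]), 'toeL': (326, 251, [207, 200, 191]), 'toeR': (328, 242, [221, 211, 198]), 'topL': (340, 230, [113, 109, 102]), 'topR': (342, 223, [117, 111, 108]), 'platemid': (340, 238, [96, 96, 89])}
wrist {'foot': (323, 52, [194, 191, 166]), 'platetop': (323, 77, [106, 121, 108]), 'toeL': (300, 40, [167, 161, 150]), 'toeR': (346, 40, [196, 201, 204]), 'topL': (298, 77, [87, 87, 79]), 'topR': (348, 77, [119, 112, 92]), 'platemid': (323, 75, [97, 116, 103])}
```

Tile pixels match the predicted upright pose on the block in all three views. Back to the lid.

Scaled: 0.0285 m is 0.038, 0.0252 m is 0.0336.

```bash
python3 drive.py '[0.038,0.0336,0,0,0,0,0.038,0.0336,0,0,0,0,0.038,0.0336,0,0,0,0,0.038,0.0336,0,0,0,0,0.038,0.0336,0,0,0,0,0.038,0.0336,0,0,0,0,0.038,0.0336,0,0,0,0,0.038,0.0336,0,0,0,0]' 0.05
python3 drive.py '[0,0,0.0133,0,0,0.107,0,0,0.0133,0,0,0.107,0,0,0.0133,0,0,0.107,0,0,0.0133,0,0,0.107,0,0,0.0133,0,0,0.107,0,0,0.0133,0,0,0.107,0,0,0.0133,0,0,0.107,0,0,0,0,0,0]'
python3 drive.py '[0,0,0.04,0,0,0,0,0,0,0,0,0,0,0,0,0,0,0]'
```

```text
time: 20.13
tool_pos: [0.4905, -0.0561, 0.4252]
tool_rot: [3.141, 0.001, 2.477]
contact_force: [1.4, 0.3, -0.4]
opening: 0.0498
grip_force: 0.0
time: 20.8
tool_pos: [0.491, -0.0577, 0.3535]
tool_rot: [-3.139, -0.001, 1.689]
contact_force: [0.5, 0.3, -0.9]
opening: 0.0497
grip_force: 0.0
time: 21.05
tool_pos: [0.4918, -0.058, 0.3247]
tool_rot: [-3.139, -0.001, 1.695]
contact_force: [-0.1, 0.6, 0.1]
opening: 0.05
grip_force: 0.0
```

Scaled: 0.035 m is 0.0467, 0.0033 m is 0.0044.

```bash
python3 drive.py '[-0.0039,0.0044,0.04,0,0,0,0,0,0.0467,0,0,0,0,0,0.0333,0,0,0,0,0,0.0147,0,0,0,0,0,0,0,0,0,0,0,0,0,0,0,0,0,0,0,0,0]' 0.05 40
python3 drive.py '[0,0,0,0,0,0,0,0,0,0,0,0,0,0,0,0,0,0,0,0,0,0,0,0,0,0,0,0,0,0,0,0,0,0,0,0,0,0,0,0,0,0,0,0,0,0,0,0]' 0.0 40
```

```text
time: 21.63
tool_pos: [0.497, -0.0609, 0.2255]
tool_rot: [3.139, 0.001, 1.694]
contact_force: [-0.2, 0.2, 1.5]
opening: 0.0498
grip_force: 0.0
time: 22.3
tool_pos: [0.4963, -0.0608, 0.2237]
tool_rot: [-3.142, 0.0, 1.693]
contact_force: [-1.4, 0.6, 1.8]
opening: 0.0137
grip_force: 40.0
```

Scaled: -0.04 m is -0.0533, 0.034 m is 0.0453.

```bash
python3 drive.py '[0,0,-0.02,0,0,0,0,0,-0.04,0,0,0,0,0,-0.0533,0,0,0,0,0,-0.0533,0,0,0,0,0,-0.0533,0,0,0,0.0133,0.0027,-0.0333,0,0,0,0.04,0.008,0,0,0,0,0.0453,0.0091,0,0,0,0]'
python3 drive.py '[0.0453,0.0091,0,0,0,0,0.0453,0.0091,0,0,0,0,0.0453,0.0091,0,0,0,0,0.0453,0.0091,0,0,0,0,0.0453,0.0091,0,0,0,0,0.0453,0.0091,0,0,0,0,0.0453,0.0091,0,0,0,0,0.0356,0.0071,0,0,0,0]'
python3 drive.py '[0,0,0.04,0,0,0,0,0,0.04,0,0,0,0,0,0,0,0,0,0,0,0,0,0,0,0,0,0,0,0,0]'
```

```text
time: 22.97
tool_pos: [0.502, 0.0141, 0.4147]
tool_rot: [3.139, 0.001, 1.689]
contact_force: [0.1, 0.7, -7.3]
opening: 0.0135
grip_force: 40.0
time: 23.63
tool_pos: [0.5218, 0.2862, 0.4119]
tool_rot: [-3.139, 0.0, 1.694]
contact_force: [0.5, 0.2, -5.6]
opening: 0.0137
grip_force: 40.0
time: 24.05
tool_pos: [0.5228, 0.2835, 0.3544]
tool_rot: [3.141, -0.0, 1.692]
contact_force: [0.5, -1.2, -5.1]
opening: 0.0135
grip_force: 40.0
```

Scaled: 0.025 m is 0.0333, 0.015 m is 0.02.

```bash
python3 drive.py '[0,0,0.0333,0,0,0,0,0,0.02,0,0,0,0,0,0.0133,0,0,0,0,0,0,0,0,0,0,0,0,0,0,0]'
python3 drive.py '[0,0,0.004,0,0,0,0,0,0.004,0,0,0,0,0,0,0,0,0,0,0,0,0,0,0]'
```

```text
time: 24.47
tool_pos: [0.5228, 0.2835, 0.3048]
tool_rot: [3.14, -0.0, 1.692]
contact_force: [-0.6, 0.1, -5.5]
opening: 0.0137
grip_force: 40.0
time: 24.8
tool_pos: [0.5223, 0.2837, 0.2979]
tool_rot: [3.141, -0.0, 1.693]
contact_force: [-0.1, -0.7, -5.9]
opening: 0.0136
grip_force: 40.0
```

Step has entered the opening with no contact force. Lowering onto the rim.

Scaled: 0.0015 m is 0.002.

```bash
for i in 1 2 3; do python3 drive.py '[0,0,0.002,0,0,0,0,0,0,0,0,0,0,0,0,0,0,0]' | egrep 'pos|cont'; done
```

```text
tool_pos: [0.5223, 0.2837, 0.2961]
contact_force: [0.1, 0.7, -5.1]
tool_pos: [0.5223, 0.2837, 0.2945]
contact_force: [-0.4, 0.2, -6.0]
tool_pos: [0.5224, 0.2837, 0.2937]
contact_force: [-1.5, -0.9, 1.1]
```

Scaled: 0.001 m is 0.0013.

```bash
python3 drive.py '[0,0,0.0013,0,0,0,0,0,0,0,0,0,0,0,0,0,0,0]' | egrep 'pos|cont'
python3 drive.py '[0,0,-0.0013,0,0,0,0,0,0,0,0,0,0,0,0,0,0,0,0,0,0,0,0,0,0,0,0,0,0,0]' 0.045
python3 drive.py '[0,0,-0.0267,0,0,0,0,0,-0.0533,0,0,0,0,0,-0.0533,0,0,0,-0.0267,0,-0.04,0,0,0,-0.0467,0,0,0,0,0,-0.0467,0,0,0,0,0,0,0,0,0,0,0,0,0,0,0,0,0]'
python3 - <<'E'
from h import *
import pickle
c={n:cam(n,n+'7.png') for n in('side','scene','wrist')}
pickle.dump(c,open('d7.pkl','wb'))
d=pickle.load(open('d0.pkl','rb'))
for n,(x,y,w,h) in dict(side=(220,270,60,80),scene=(220,145,80,70)).items():
  a=cv2.cvtColor(d[n]['image'][y:y+h,x:x+w],7).astype(np.float32);b=cv2.cvtColor(c[n]['image'][y:y+h,x:x+w],7).astype(np.float32)
  print(n,'shift',cv2.phaseCorrelate(a,b),np.abs(a-b).mean())
# bystanders: patch differences
for k,(n,x,y,w,h) in dict(tape=('side',252,220,40,32),spare=('side',330,165,22,30),stamp=('side',214,272,16,26)).items():
  print(k,np.abs(d[n]['image'][y:y+h,x:x+w].astype(float)-c[n]['image'][y:y+h,x:x+w]).mean())
W=c['wrist'];im=W['image'].astype(int)
# handle ends and tap: dark mask and brass mask
m=((im.max(2)<45)).astype(np.uint8);m[230:]=0
n,l,st,ce=cv2.connectedComponentsWithStats(m)
for i in range(1,n):
  if st[i,4]>150:
    k=cv2.findContours((l==i).astype(np.uint8),0,2)[0][0];r=cv2.minAreaRect(k);print('dark',st[i],r,plane(W,*r[0],.136).round(4))
th=np.radians(7.0);R=np.array([[np.cos(th),-np.sin(th)],[np.sin(th),np.cos(th)]])
for q in((-60,-60),(-60,-42),(-60,-78),(-45,-60),(-75,-60)):
  p=np.array([.5223,.2835])+R@(np.array(q)/1000);u,v=proj(W,(*p,.139));print(q,round(u),round(v),im[round(v),round(u)] if 0<=v<400 and 0<=u<640 else None)
E
```

```text
tool_pos: [0.5223, 0.2837, 0.2937]
contact_force: [-4.1, -2.5, 7.5]
time: 26.22
tool_pos: [0.5224, 0.2837, 0.293]
tool_rot: [3.141, 0.0, 1.693]
contact_force: [0.2, 0.0, 0.6]
opening: 0.0419
grip_force: 0.0
time: 26.88
tool_pos: [0.5336, 0.1928, 0.4232]
tool_rot: [3.141, -0.0, 1.69]
contact_force: [-0.6, 0.3, 0.1]
opening: 0.0452
grip_force: 0.0
side shift ((-0.04242731132124078, -0.0766624388304109), 0.9923223102092743) 15.754791
scene shift ((0.1888234473251842, -0.20924921482563263), 0.9028319749567244) 22.48268
tape 16.175520833333334
spare 14.372222222222222
stamp 12.445512820512821
dark [ 315    4   19  144 2572] ((323.9999694824219, 75.49998474121094), (142.99996948242188, 17.999996185302734), 90.0) [0.5225 0.2868 0.136 ]
dark [440  33  15  19 223] ((447.0, 42.0), (18.0, 14.0), 90.0) [0.6068 0.3198 0.136 ]
dark [  20  162   57   68 3015] ((48.92845153808594, 197.10572814941406), (66.4676513671875, 55.422935485839844), 85.42607879638672) [0.3145 0.1683 0.136 ]
dark [ 604  191   36   39 1061] ((621.5, 210.0), (38.0, 35.0), 90.0) [0.7744 0.2142 0.136 ]
(-60, -60) 245 162 [183 182 179]
(-60, -42) 244 138 [179 178 175]
(-60, -78) 247 185 [118 117 115]
(-45, -60) 265 162 [128  99  52]
(-75, -60) 226 162 [166 166 162]
```

```bash
python3 -c "
from cell import robot, camrig, job, readout
print(job.hand_in())"
```

```text
the job is handed in; nothing more can be done
None
```

I handed the job in at about 27 s of robot time, but the hand-in returned no verdict. The vent was opened before the lid came off and still looks fully open; the tile stands on the plaster block; the lid is seated within a pixel of its starting place in two views; and I didn't touch the other loose things, though my final check on them was inconclusive.

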